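Stamp the shipping label of a taped parcel

ROBOT

A 6-joint arm with a two-finger parallel gripper is mounted at the origin on the work surface. World frame = base frame: x ahead of the robot, y to its left, z up, the work surface at z = 0. Lengths are in mm, angles in rad, forces in N, time in s.
With the tool pointing down it reaches from about 300 to 775 mm from the base axis. Payload 14.6 kg.
Tool frame: the origin (TCP) lies at the very end of the fingers, on their centre line; the grasp point (between the pads) lies 19 mm behind it; z points along the fingers, y is the line along which they close (so a half turn about z gives the same grasp; the last joint's range is limited). The gripper opens to 94 mm and grips with 3 to 60 N. Pads are 16 mm wide; open, the fingers measure 119 mm over their backs; the gripper's body (75 mm by 177 mm) begins 78 mm behind the grasp point.
Start: joints at [-1.406, 0.3, 1.521, -0, 1.321, -0.067], TCP at [126.345, -535.281, 183.946] pointing down, gripper open.
Joint ranges: [-3.03, 3.03], [-0.79, 2.21], [0.23, 2.52], [-1.04, 4.18], [0, 3.07], [-2.55, 2.55]. Speed limits (rad/s): [2.22, 2.22, 2.57, 3.14, 3.14, 3.14].

INTERFACE

Orientations are given as [roll, pitch, yaw] about the fixed x, y, z axes, in that order (R = Rz(yaw) Ry(pitch) Rx(roll)).
In Python, from cell import manip gives the robot as it stands.
- The arm moves only by the tool servo_tool, never from a script. Its argument "rows" is a list of rows, each a list of 7 numbers: the turn, a rotation vector about the world's x, y, z in degrees, then the shift along the world's x, y, z in mm, then the closure, from 0 (fully open) to 1 (shut). In form: [[rx, ry, rz, dx, dy, dz, fingers], ...]. A call has 1 to 20 rows; each row shifts and turns the commanded pose from where the row before left it; what a row does not reach is not made up. A row lasts 1/8 s, in which the tool goes at most 62.5 mm and 10.7 degrees, less where a joint would pass 70% of its speed; a pose out of reach is approached as far as the arm can. A call with a gripper value outside its range is refused whole. The fingers move at their own pace and stop on an object; "grip_force" is the grip in N (left out, the last holds). Time passes only in rows, so rows that do not move let the fingers close. It gives the time, the measured TCP pose, the force, the opening and the grip force at its end, in the units of the state.
- manip.read_state(): the state, without advancing time (a new reading comes with each control period).
- manip.camera(name): name is "side" or "top" or "wrist"; returns the picture (480x640x3 uint8, red, green, blue); there is no depth.
- manip.camera_info(name): a dict with "fx", "fy", "cx", "cy" (pixels), "position" and "rotation" of the camera in the world; the wrist camera has in their place "T_tool_cam" (4x4, takes a point from camera to tool coordinates, whose origin is the TCP and whose axes are the flange's). Camera axes: x right, y down, z forward; pixel columns grow to the right and rows downward; lengths in mm; the calibration is good to about 2 mm. The wrist camera is an equidistant fisheye: a pixel r from the principal point sees the ray r / f radians off the axis. A picture is of the moment at which its call begins: read the wrist's pose just before it. camera_info takes no time and is no camera call.
- manip.sign_off(): hands the job in; it is judged then, once.
The state is a dict: "clock": time; "joints": joint angles; "qd": joint speeds; "effort": joint torques, N m; "eef_pos": TCP position; "eef_rot": TCP orientation; "wrist_force": force on the tool from outside, world axes, zero at the start; "moment": the same for the moment, N m; "finger_gap": finger opening in mm; "finger_force": force on a finger pad.
Only numpy, scipy, OpenCV 4.12 (cv2) and the standard library are available. Lean on these libraries where they do the work, as an engineer would, in place of code of your own. Each camera call takes 0.05 s, during which the arm holds its last target. There are 200 camera calls.

TASK

Take the self-inking stamp from its tray and stamp the empty outlined box on the parcel's label: stand the stamp squarely in the middle of the box (either way round) and push its head straight down to its stop for a moment. Then put the stamp back in its tray, standing upright and flat on the tray's floor. Make no stray print on the parcel, the bench or the tray, and leave the tape roll, the spare ink cassette and the screwdriver where they are.

Things in the scene. Friction and masses are not known exactly. Their poses are not given: they have to be found in the camera images.
- stamp: Self-inking stamp, loose, about 0.19 kg, upright in the tray, alike either way round. Grey foot frame 78 (x) by 46 (y) by 12 mm tall; on two grey uprights a black box-shaped sliding head, 64 (x) by 38 mm (y), its flat side walls 36 to 78 mm above the foot's underside, its rounded cap up to 92 mm. Origin: centre of the foot's underside; z up.
- stamp_top (a point): Centre of the top of the stamp's head, 92 mm above the foot's underside at rest; it goes down with the head. The stamp can be gripped by the head's two long walls (38 mm apart along y), to lift it and to push the head down; the head can also be pushed on its top.
- stamp_head (a joint): How far the head is pushed down from rest, in m: 0 at rest, 0.022 at its stop. A spring pushes it back up: about 5 N to start it moving, about 12 N at the stop.
- stamp_box (a point): Centre of the empty outlined box on the label, on the parcel's top face, 90 mm above the bench. The thin dark outline measures 90 mm (its x) by 56 mm (its y); z up. The stamp's foot just fits inside it; the print (56 x 20 mm) is made at the middle of the foot.
- parcel: Cardboard parcel wrapped in amber tape, 280 (x) by 220 (y) by 90 mm tall; heavy, does not move. Origin: centre of its underside; z up. The white label (158 x 108 mm) on its top has the empty box, a bar code along one edge and ruled lines at the side. The box's centre lies at x -70, y +18 mm from the parcel's centre, same axes.
- tray: Dark steel tray, 210 mm (x) by 140 mm (y), fixed; floor 4 mm thick, rim 12 mm high and 3 mm thick. Origin: centre of its underside; z up. The stamp stands in its -x half, a spare ink cassette lies in its +x half. Tray and parcel lie one at the robot's left and one at its right, either way.
- tape_roll: the roll of packing tape lying on the parcel: 92 mm across, 48 mm tall; origin at the centre of its underside
- ink_refill: spare ink cassette lying in the tray beside the stamp: a flat black block 24 x 52 x 12 mm; origin at the centre of its underside
- screwdriver: screwdriver lying on the bench between the tray and the parcel, about 190 mm long along its x; origin on its underside
Mind the look-alikes: they are no part of the job. Leave any purple or turquoise look-alike of the stamp alone.

How it is judged (in metres and radians):
On the way:
1. the stamp stands flat in the outlined box (middle within 12 mm along and 10 mm across, turned under 0.15 rad) with its head pushed to within 2.5 mm of its stop for 0.2 s (x of stamp in the frame of stamp_box between -0.012 and 0.012 m and y of stamp in the frame of stamp_box between -0.01 and 0.01 m and z of stamp in the frame of stamp_box between -0.004 and 0.004 m and angle between the x axis of stamp and the x axis of stamp_box, either way round below 0.15 rad and angle between stamp's own z axis and vertical below 0.06 rad and value of joint stamp_head above 0.0195 m), for 0.2 s.
At the end, for the whole second after the job is handed in: The stamp stands upright (within 0.04 rad), released and at rest, flat on the tray's floor (underside within 3 mm of it, its middle within 85 mm along and 55 mm across the tray of the tray's middle), its head sprung back up (within 2 mm) (x of stamp in the frame of tray between -0.085 and 0.085 m and y of stamp in the frame of tray between -0.055 and 0.055 m and z of stamp in the frame of tray between 0.001 and 0.007 m and angle between stamp's own z axis and vertical below 0.04 rad and value of joint stamp_head below 0.002 m and linear speed of stamp below 0.01 m/s); the robot touches nothing.
It fails at once if a stray print: the head pushed down more than 15 mm anywhere but in the outlined box (value of joint stamp_head above 0.015 m and not (x of stamp in the frame of stamp_box between -0.012 and 0.012 m and y of stamp in the frame of stamp_box between -0.01 and 0.01 m and z of stamp in the frame of stamp_box between -0.004 and 0.004 m and angle between the x axis of stamp and the x axis of stamp_box, either way round below 0.15 rad)).
It fails at once if the tape roll, the ink cassette or the screwdriver moved more than 30 mm (distance of any of tape_roll, ink_refill, screwdriver from where it was at the start of the episode above 0.03 m).
It also fails if it takes over 54 s, if anything falls off the work surface, if the arm or the gripper's body presses on something with over 40 N, if the wrist force passes 120 N, or if a joint passes its speed limit or range.

## Working session

There is one attempt and no reset: what is moved stays moved. The work goes in short steps, Python scripts to look and compute and a tool call to move; the robot and the scene stay as the last step left them, time stands still between calls to the robot, and variables do not carry over. Pictures are saved under pics/ and viewed, at most 10 in all, crops included, and the job is handed in when it is done.

Besides the shell and the picture viewer there is one more tool, called after "Request:" in YAML: its name, and indented under it one key for each argument. servo_tool: Moves the arm, as the interface text tells. Its arguments: {"type":"object","properties":{"rows":{"type":"array","items":{"type":"array","items":{"type":"number"}}},"grip_force":{"type":"number"}},"required":["rows"]}

```bash
mkdir -p pics; cat > h.py <<'E'
import numpy as np,cv2
from cell import manip
from scipy.spatial.transform import Rotation as R
def ray(name,uv,z):
    c=manip.camera_info(name);uv=np.atleast_2d(uv).astype(float)
    d=np.c_[(uv[:,0]-c['cx'])/c['fx'],(uv[:,1]-c['cy'])/c['fy'],np.ones(len(uv))]@np.array(c['rotation']).T
    p=np.array(c['position']);return p+d*((z-p[2])/d[:,2])[:,None]
def grab(name,f):
    im=manip.camera(name);cv2.imwrite('pics/'+f,im[:,:,::-1]);return im
E
python3 - <<'E'
from h import *
s=manip.read_state();print({k:np.round(v,3) for k,v in s.items()})
grab('top','top0.png');grab('side','side0.png')
for n in('top','side','wrist'):print(n,manip.camera_info(n))
E
```

```text
{'clock': np.float64(0.0), 'joints': array([-1.406,  0.301,  1.522,  0.   ,  1.321, -0.067]), 'qd': array([-0.001, -0.001,  0.002, -0.001, -0.001, -0.001]), 'effort': array([-1.0000e-03, -5.3181e+01, -3.5274e+01,  7.1000e-02,  2.4000e-02,
       -0.0000e+00]), 'eef_pos': array([ 126.305, -535.012,  183.367]), 'eef_rot': array([-3.14 , -0.   ,  0.232]), 'wrist_force': array([ 0.06 , -0.509, -0.44 ]), 'moment': array([-0.011,  0.014, -0.022]), 'finger_force': np.float64(0.0), 'finger_gap': np.float64(94.039)}
top {'fx': 448.2705435278949, 'fy': 448.2705435278949, 'cx': 322.65863354327024, 'cy': 241.29080967853295, 'position': array([385.41197171,  51.25828667, 830.14680354]), 'rotation': array([-2.97358523, -0.00865747, -1.5841884 ])}
side {'fx': 501.69730159051727, 'fy': 501.69730159051727, 'cx': 330.7418841232055, 'cy': 235.17308493037734, 'position': array([ 68.75404195, 615.88993668, 881.32838369]), 'rotation': array([-2.40208768, -0.01253287, -2.4186327 ])}
wrist {'fx': 371.64829954431775, 'fy': 371.64829954431775, 'cx': 319.73970539171154, 'cy': 246.0298992863042, 'T_tool_cam': array([[ 1.12507498e-03, -9.58365375e-01, -2.85542540e-01,
         8.41177889e+01],
       [ 9.99996953e-01,  1.70571783e-03, -1.78477559e-03,
        -7.57001385e-01],
       [ 2.19752213e-03, -2.85539662e-01,  9.58364373e-01,
        -2.00387964e+02],
       [ 0.00000000e+00,  0.00000000e+00,  0.00000000e+00,
         1.00000000e+00]])}
```

View pics/top0.png

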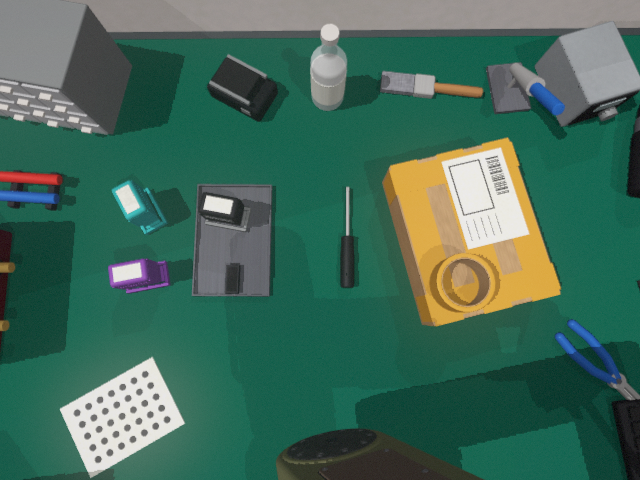

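View pics/side0.png

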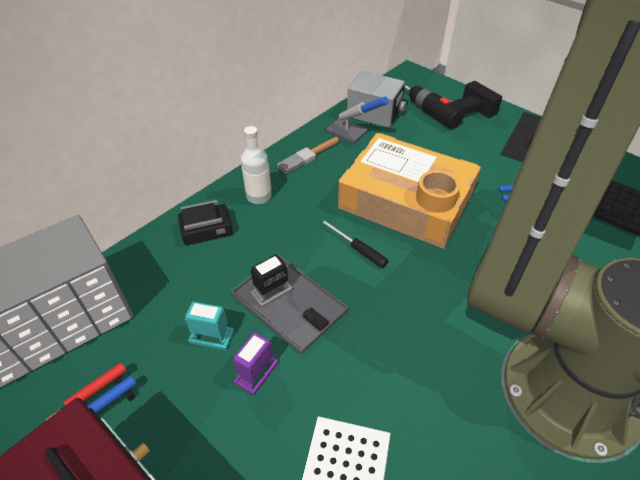

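The top view shows these stamp-like things: the black stamp in the tray at (222,208), a turquoise look-alike at (135,203), a purple look-alike at (135,273), and a black device at (243,88). I choose the black one in the tray. The box outline on the parcel's label is at about (471,187). The side view agrees: stamp at (270,275), box near (388,160). I'll check with one crop.

```bash
sed -i "s/@np.array(c\['rotation'\]).T/@R.from_euler('xyz',c['rotation']).as_matrix().T/" h.py
python3 - <<'E'
from h import *
im=cv2.imread('pics/top0.png')
a=cv2.resize(im[175:305,185:285],None,fx=4,fy=4,interpolation=cv2.INTER_CUBIC)
b=cv2.resize(im[130:260,435:535],None,fx=4,fy=4,interpolation=cv2.INTER_CUBIC)
cv2.imwrite('pics/crop0.png',np.hstack([a,b]))
hsv=cv2.cvtColor(im,cv2.COLOR_BGR2HSV)
# stamp white
m=cv2.inRange(hsv,(0,0,170),(180,60,255))
def comps(m,box,z,amin):
    x0,y0,x1,y1=box;k=np.zeros_like(m);k[y0:y1,x0:x1]=m[y0:y1,x0:x1]
    for c in cv2.findContours(k,cv2.RETR_CCOMP,cv2.CHAIN_APPROX_NONE)[0]:
        if cv2.contourArea(c)<amin: continue
        r=cv2.minAreaRect(c);q=ray('top',cv2.boxPoints(r),z)
        print(cv2.contourArea(c),np.round(r[0]),np.round(q[:,:2]).tolist(),'ctr',np.round(q.mean(0)),'edges',[ (round(float(np.hypot(*e[:2]))),round(float(np.degrees(np.arctan2(e[1],e[0]))),1)) for e in np.diff(q,axis=0)[:2]])
print('stamp');comps(m,(190,180,260,240),96,40)
print('label/box');comps(m,(430,130,540,260),90,300)
par=cv2.inRange(hsv,(8,120,80),(28,255,255))
print('hand-picked check');
E
```

```text
stamp
343.0 [218. 204.] [[567.0, 244.0], [591.0, 240.0], [582.0, 194.0], [558.0, 198.0]] ctr [575. 219.  96.] edges [(24, -8.6), (46, -101.5)]
label/box
5523.5 [485. 198.] [[648.0, -163.0], [681.0, -270.0], [520.0, -305.0], [490.0, -201.0]] ctr [ 585. -235.   90.] edges [(112, -73.0), (164, -168.0)]
hand-picked check
```

View pics/crop0.png

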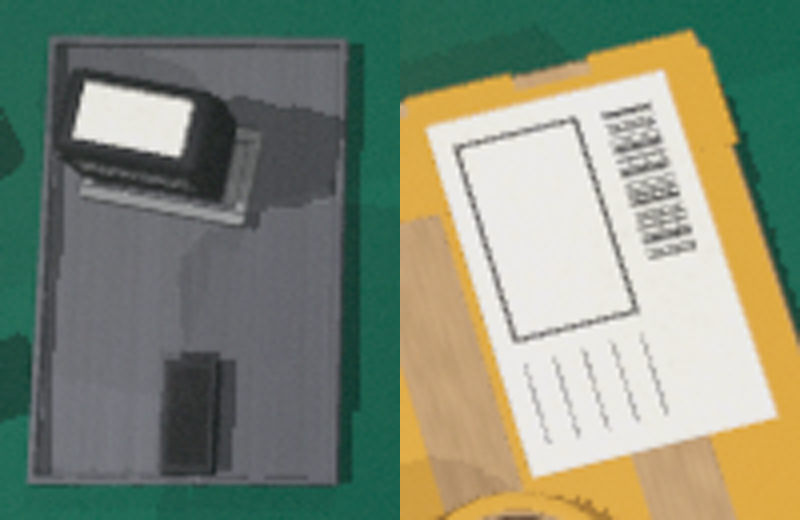

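The left crop confirms the choice: black head with a white top label, on a grey foot, cassette below it in the tray. The box outline corners in the full image are about (449,167), (479,160), (494,208) and (464,215).

```bash
python3 - <<'E'
from h import *
q=ray('top',[(449.2,166.7),(479.2,159.7),(494,207.7),(464,215)],90)
print(np.round(q,1),np.round(q.mean(0),1))
for a,b in((0,1),(1,2),(2,3),(3,0)):
    e=q[b]-q[a];print(round(np.hypot(e[0],e[1]),1),round(np.degrees(np.arctan2(e[1],e[0])),1))
t=ray('top',[(197.5,184.5),(272,184.5),(270.5,296),(192.5,296)],12)
print('tray',np.round(t,1),t.mean(0))
f=ray('top',[(205.5,222),(245.5,231),(250,207)],16);print('foot',np.round(f,1))
E
```

```text
[[ 639.  -177.2   90. ]
 [ 651.1 -230.1   90. ]
 [ 565.4 -249.2   90. ]
 [ 553.2 -197.2   90. ]] [ 602.2 -213.4   90. ]
54.3 -77.1
87.8 -167.4
53.4 103.1
88.0 13.1
tray [[635.6 277.1  12. ]
 [634.1 136.6  12. ]
 [424.7 138.2  12. ]
 [426.5 279.1  12. ]] [530.20441725 207.73831313  12.        ]
foot [[562.2 258.8  16. ]
 [544.4 184.6  16. ]
 [589.8 176.9  16. ]]
```

Request:
servo_tool:
  rows:
    - [0,0,0,0,0,40,0]
    - [0,0,0,46,32,8,0]
    - [0,0,0,46,32,8,0]
    - [0,0,0,46,32,8,0]
    - [0,0,0,46,32,8,0]
    - [0,0,0,46,32,8,0]
    - [0,0,0,46,32,8,0]
    - [0,0,0,46,32,8,0]
    - [0,0,0,46,32,8,0]
    - [0,0,0,46,32,8,0]
    - [0,0,0,46,32,8,0]
    - [0,0,0,0,0,0,0]
    - [0,0,0,0,0,0,0]
  grip_force: 30

```text
clock: 1.72
eef_pos: [586.0, -215.4, 303.3]
eef_rot: [-3.141, 0.001, 0.232]
wrist_force: [-0.5, -0.4, -0.3]
finger_gap: 93.7
finger_force: 0.0
```

```bash
cat >> h.py <<'E'
def wray(uv,z,st):
    c=manip.camera_info('wrist');uv=np.atleast_2d(uv).astype(float)-[c['cx'],c['cy']]
    r=np.hypot(*uv.T);th=r/c['fx'];d=np.c_[uv/np.maximum(r,1e-9)[:,None]*np.sin(th)[:,None],np.cos(th)]
    T=np.eye(4);T[:3,:3]=R.from_euler('xyz',st['eef_rot']).as_matrix();T[:3,3]=st['eef_pos'];T=T@c['T_tool_cam']
    d=d@T[:3,:3].T;p=T[:3,3];return p+d*((z-p[2])/d[:,2])[:,None]
E
python3 - <<'E'
from h import *
s=manip.read_state();print(s['eef_pos'],s['eef_rot'])
np.savez('w1.npz',eef_pos=s['eef_pos'],eef_rot=s['eef_rot']);grab('wrist','w1.png')
E
```

```text
[ 585.98281233 -215.43183189  303.32697349] [-3.14106242e+00  1.00143219e-03  2.32014065e-01]
```

View pics/w1.png

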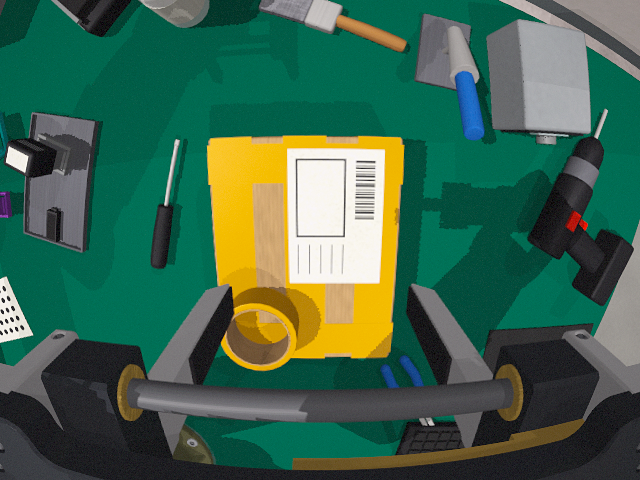

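The wrist view shows the label with the box outline at corners about (296,159), (346,159), (345,237) and (296,237). The parcel and tape roll sit clear below it.

```bash
python3 - <<'E'
from h import *
s=np.load('w1.npz');im=cv2.imread('pics/w1.png',0)
k=np.zeros_like(im);k[145:250,280:385]=im[145:250,280:385]
m=((k<150)&(k>0)).astype('uint8')
for c in cv2.findContours(m,cv2.RETR_EXTERNAL,cv2.CHAIN_APPROX_NONE)[0]:
    r=cv2.minAreaRect(c)
    if r[1][0]*r[1][1]<2000: continue
    q=wray(cv2.boxPoints(r),90,s);print(r,np.round(q[:,:2],1).tolist(),np.round(q.mean(0),1))
    for e in np.diff(q,axis=0): print(round(np.hypot(e[0],e[1]),1),round(np.degrees(np.arctan2(e[1],e[0])),1))
E
```

```text
((320.4999694824219, 197.49996948242188), (48.99999237060547, 76.99998474121094), -0.0) [[552.7, -193.4], [639.0, -174.1], [651.5, -226.9], [565.8, -248.5]] [ 602.2 -210.7   90. ]
88.4 12.6
54.2 -76.6
88.4 -165.9
```

Request:
servo_tool:
  rows:
    - [0,0,7,0,48,0,0]
    - [0,0,7,0,48,0,0]
    - [0,0,7,0,48,0,0]
    - [0,0,7,0,48,0,0]
    - [0,0,7,0,48,0,0]
    - [0,0,7,0,48,0,0]
    - [0,0,7,0,48,0,0]
    - [0,0,7,0,48,0,0]
    - [0,0,9,-5,50,-30,0]
    - [0,0,0,-5,0,-30,0]
    - [0,0,0,0,0,0,0]
    - [0,0,0,0,0,0,0]

```text
clock: 3.28
eef_pos: [577.0, 217.7, 245.7]
eef_rot: [3.14, -0.001, 1.364]
wrist_force: [0.2, -0.6, 0.2]
finger_gap: 94.0
finger_force: 0.0
```

```bash
python3 - <<'E'
from h import *
s=manip.read_state();print(s['eef_pos'],s['eef_rot'])
np.savez('w2.npz',eef_pos=s['eef_pos'],eef_rot=s['eef_rot']);grab('wrist','w2.png')
E
```

```text
[576.99512011 217.66553346 245.74915277] [ 3.13976969e+00 -9.65291418e-04  1.36443914e+00]
```

View pics/w2.png

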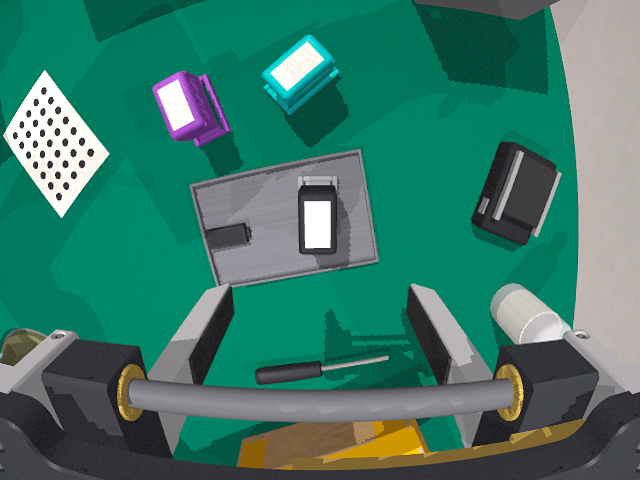

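The wrist view shows the black stamp at about (317,222), its long sides upright in the picture, so it is already aligned with the fingers. The cassette is at (228,236).

```bash
python3 - <<'E'
from h import *
s=np.load('w2.npz');im=cv2.imread('pics/w2.png',0)
k=np.zeros_like(im);k[185:260,295:345]=im[185:260,295:345]
m=(k>180).astype('uint8')
c=max(cv2.findContours(m,cv2.RETR_EXTERNAL,cv2.CHAIN_APPROX_NONE)[0],key=cv2.contourArea)
r=cv2.minAreaRect(c);q=wray(cv2.boxPoints(r),96,s);print(r,np.round(q[:,:2],1).tolist(),np.round(q.mean(0),1))
for e in np.diff(q,axis=0): print(round(np.hypot(e[0],e[1]),1),round(np.degrees(np.arctan2(e[1],e[0])),1))
E
```

```text
((317.0, 224.0), (46.0, 26.0), 90.0) [[567.8, 245.9], [592.1, 240.9], [583.1, 196.0], [558.0, 201.2]] [575.3 221.   96. ]
24.8 -11.8
45.8 -101.4
25.6 168.2
```

Request:
servo_tool:
  rows:
    - [0,0,0,-1.7,2.3,-40,0]
    - [0,0,0,0,0,-50,0]
    - [0,0,0,0,0,-50,0]
    - [0,0,0,0,0,-40,0]
    - [0,0,0,0,0,-20,0]
    - [0,0,0,0,0,0,0]
    - [0,0,0,0,0,0,0.4]
    - [0,0,0,0,0,0,0.7]
    - [0,0,0,0,0,0,1]
    - [0,0,0,0,0,0,1]
    - [0,0,0,0,0,0,1]
    - [0,0,0,0,0,0,1]
  grip_force: 30

```text
clock: 4.82
eef_pos: [574.7, 221.0, 44.0]
eef_rot: [3.142, -0.0, 1.366]
wrist_force: [-2.9, 1.5, -1.1]
finger_gap: 37.8
finger_force: 30.0
```

Request:
servo_tool:
  rows:
    - [0,0,0,0,0,20,1]
    - [0,0,0,0,0,40,1]
    - [0,0,0,0,0,50,1]
    - [0,0,0,0,0,50,1]
    - [0,0,-6.5,2.7,-43,6,1]
    - [0,0,-6.5,2.7,-43,0,1]
    - [0,0,-6.5,2.7,-43,0,1]
    - [0,0,-6.5,2.7,-43,0,1]
    - [0,0,-6.5,2.7,-43,0,1]
    - [0,0,-6.5,2.7,-43,0,1]
    - [0,0,-6.5,2.7,-43,0,1]
    - [0,0,-6.5,2.7,-43,0,1]
    - [0,0,-6.5,2.7,-43,0,1]
    - [0,0,-6.5,2.7,-45,0,1]
    - [0,0,0,0,0,0,1]
    - [0,0,0,0,0,0,1]
    - [0,0,0,0,0,0,1]

```text
clock: 6.95
eef_pos: [601.8, -210.0, 210.6]
eef_rot: [3.141, -0.0, 0.234]
wrist_force: [-0.2, 0.1, -1.5]
finger_gap: 37.5
finger_force: 30.0
```

```bash
python3 - <<'E'
from h import *
s=manip.read_state();print(s['eef_pos'],s['eef_rot'])
np.savez('w3.npz',eef_pos=s['eef_pos'],eef_rot=s['eef_rot']);w=grab('wrist','w3.png');t=grab('side','s3.png')
cv2.imwrite('pics/c3.png',np.hstack([cv2.resize(w[100:400,160:460],(400,400)),cv2.resize(t[60:260,280:480],(400,400))])[:,:,::-1])
E
```

```text
[ 601.77544694 -209.95353467  210.55924859] [ 3.14144190e+00 -4.38403893e-04  2.33539949e-01]
```

View pics/c3.png

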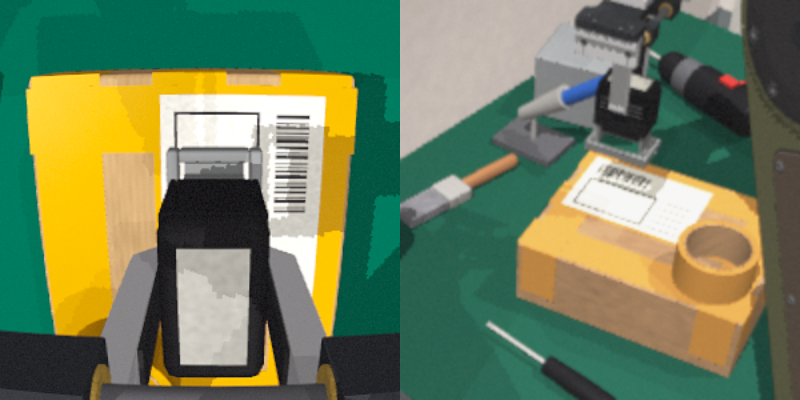

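The stamp is held upright above the box; the wrist crop shows the foot aligned with the outline, whose far edge is at crop row 113. I'll lower to just above the label and check.

Request:
servo_tool:
  rows:
    - [0,0,0,0,-1.5,-30,1]
    - [0,0,0,0,0,-30,1]
    - [0,0,0,0,0,-14,1]
    - [0,0,0,0,0,0,1]
    - [0,0,0,0,0,0,1]

```text
clock: 7.68
eef_pos: [602.2, -212.5, 137.3]
eef_rot: [3.141, -0.001, 0.232]
wrist_force: [-0.5, -0.3, -1.9]
finger_gap: 37.8
finger_force: 30.0
```

```bash
python3 - <<'E'
from h import *
s=manip.read_state();print(s['eef_pos'],s['eef_rot'])
np.savez('w4.npz',eef_pos=s['eef_pos'],eef_rot=s['eef_rot']);w=grab('wrist','w4.png');t=grab('top','t4.png')
cv2.imwrite('pics/c4.png',np.hstack([cv2.resize(w[140:290,240:390],(400,400),interpolation=3),cv2.resize(t[130:230,425:525],(400,400),interpolation=3)])[:,:,::-1])
E
```

```text
[ 602.19200676 -212.53812603  137.33872973] [ 3.14054603e+00 -1.46958459e-03  2.32031982e-01]
```

View pics/c4.png

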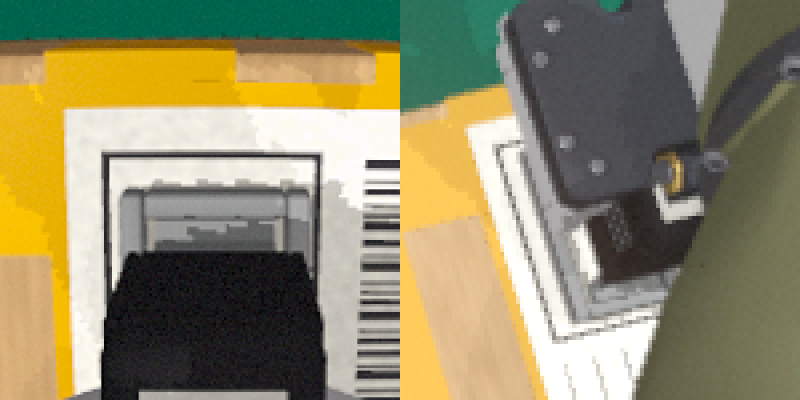

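```bash
python3 - <<'E'
from h import *
s=np.load('w4.npz');f=lambda u,v:(u*.375+240,v*.375+140)
a=R.from_euler('z',-13.2,degrees=True).as_matrix()
o=wray([f(105,155),f(321,155)],90,s)@a.T;g=wray([f(121,190),f(309,190)],109.3,s)@a.T
print(o,g,np.array([602.2,-212.5,0])@a.T)
E
```

```text
[[ 581.82222179 -315.85676529   90.        ]
 [ 581.98575905 -370.626117     90.        ]] [[ 576.5413225  -321.61941504  109.3       ]
 [ 576.6806479  -365.87282534  109.3       ]] [ 537.76465541 -344.39841084    0.        ]
```

The foot is centred in the outline to within 1 mm. Now I'll press.

Request:
servo_tool:
  rows:
    - [0,0,0,0,0,-4,1]
    - [0,0,0,0,0,-4,1]
    - [0,0,0,0,0,-4,1]
    - [0,0,0,0,0,-4,1]
    - [0,0,0,0,0,-4,1]
    - [0,0,0,0,0,-4,1]
    - [0,0,0,0,0,-3,1]
    - [0,0,0,0,0,0,1]
    - [0,0,0,0,0,0,1]
  grip_force: 50

```text
clock: 8.9
eef_pos: [602.0, -212.7, 110.3]
eef_rot: [3.141, -0.001, 0.232]
wrist_force: [-3.2, 0.1, 10.8]
finger_gap: 37.6
finger_force: 50.0
```

Request:
servo_tool:
  rows:
    - [0,0,0,0,0,-1,1]
    - [0,0,0,0,0,-1,1]
    - [0,0,0,0,0,0,1]
    - [0,0,0,0,0,0,1]

```text
clock: 9.4
eef_pos: [602.0, -212.7, 108.4]
eef_rot: [3.141, -0.001, 0.232]
wrist_force: [-3.3, 0.9, 11.0]
finger_gap: 37.6
finger_force: 50.0
```

Request:
servo_tool:
  rows:
    - [0,0,0,0,0,-1,1]
    - [0,0,0,0,0,-1,1]
    - [0,0,0,0,0,0,1]
    - [0,0,0,0,0,0,1]
    - [0,0,0,0,0,0,1]

```text
clock: 10.02
eef_pos: [602.1, -212.8, 107.7]
eef_rot: [3.14, -0.002, 0.232]
wrist_force: [-6.5, 2.1, 21.3]
finger_gap: 37.5
finger_force: 50.0
```

The force jump shows the stop is reached. I'll hold briefly, then rise and go back to the tray.

Request:
servo_tool:
  rows:
    - [0,0,0,0,0,0,1]
    - [0,0,0,0,0,0,1]
    - [0,0,0,0,0,5,1]
    - [0,0,0,0,0,6,1]
    - [0,0,0,0,0,6,1]
    - [0,0,0,0,0,6,1]
    - [0,0,0,0,0,6,1]
    - [0,0,0,0,0,25,1]
    - [0,0,0,0,0,25,1]
    - [0,0,0,0,0,25,1]
    - [0,0,0,0,0,0,1]

```text
clock: 11.4
eef_pos: [602.2, -212.7, 210.2]
eef_rot: [3.14, -0.002, 0.232]
wrist_force: [-1.0, -0.0, -2.0]
finger_gap: 37.4
finger_force: 50.0
```

Request:
servo_tool:
  rows:
    - [0,0,6.5,-2.7,43,0,1]
    - [0,0,6.5,-2.7,43,0,1]
    - [0,0,6.5,-2.7,43,0,1]
    - [0,0,6.5,-2.7,43,0,1]
    - [0,0,6.5,-2.7,43,0,1]
    - [0,0,6.5,-2.7,43,0,1]
    - [0,0,6.5,-2.7,43,0,1]
    - [0,0,6.5,-2.7,43,0,1]
    - [0,0,6.5,-2.7,43,0,1]
    - [0,0,6.5,-2.7,43,0,1]
    - [0,0,0,-5,0,0,1]
    - [0,0,0,0,0,0,1]
    - [0,0,0,0,0,0,1]
  grip_force: 30

```text
clock: 13.02
eef_pos: [569.8, 216.5, 208.6]
eef_rot: [-3.141, 0.0, 1.364]
wrist_force: [0.3, -0.4, -2.3]
finger_gap: 38.1
finger_force: 30.0
```

```bash
python3 - <<'E'
from h import *
t=grab('side','s5.png');p=grab('top','t5.png')
cv2.imwrite('pics/c5.png',np.hstack([cv2.resize(t[170:370,180:380],(400,400)),cv2.resize(p[130:260,435:535],(400,520))[60:460]])[:,:,::-1])
E
```

```text
(no output)
```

View pics/c5.png

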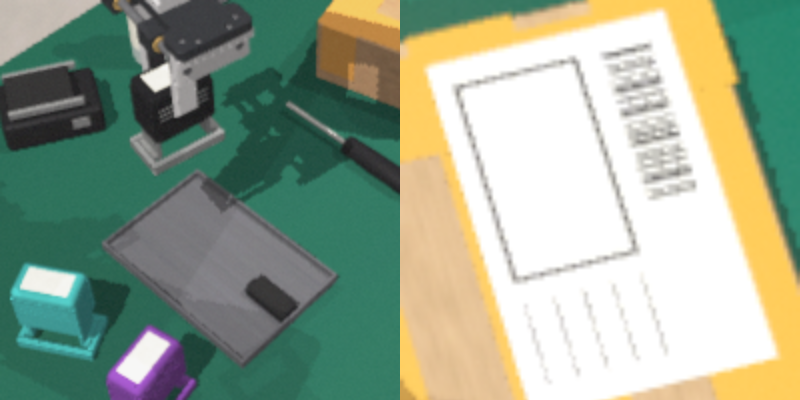

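The stamp is held upright over its tray spot, and the label is clean apart from the box. No ink is drawn in the image, but the 22.3 mm travel and the force rise confirm the press. Now placing.

Request:
servo_tool:
  rows:
    - [0,0,0,0,0,-40,1]
    - [0,0,0,0,0,-50,1]
    - [0,0,0,0,0,-50,1]
    - [0,0,0,0,0,-15,1]
    - [0,0,0,0,0,-5,1]
    - [0,0,0,0,0,-4,1]
    - [0,0,0,0,0,-1,1]
    - [0,0,0,0,0,0,1]
    - [0,0,0,0,0,0,1]

```text
clock: 14.25
eef_pos: [569.8, 217.6, 44.4]
eef_rot: [3.141, -0.0, 1.366]
wrist_force: [0.3, 0.5, -1.3]
finger_gap: 37.8
finger_force: 30.0
```

Request:
servo_tool:
  rows:
    - [0,0,0,0,0,-1,1]
    - [0,0,0,0,0,0,1]
    - [0,0,0,0,0,0,0.5]
    - [0,0,0,0,0,0,0]
    - [0,0,0,0,0,0,0]
    - [0,0,0,0,0,0,0]
    - [0,0,0,0,0,0,0]
    - [0,0,0,0,0,40,0]
    - [0,0,0,0,0,50,0]
    - [0,0,0,0,0,50,0]
    - [0,0,0,0,0,50,0]
    - [0,0,0,0,0,0,0]
    - [0,0,0,0,0,0,0]
    - [0,0,0,0,0,0,0]

```text
clock: 16.0
eef_pos: [569.2, 217.3, 231.4]
eef_rot: [-3.139, 0.001, 1.366]
wrist_force: [-0.1, -0.7, 0.0]
finger_gap: 93.6
finger_force: 0.0
```

```bash
python3 - <<'E'
from h import *
t=grab('side','s6.png');p=grab('wrist','w6.png')
cv2.imwrite('pics/c6.png',np.hstack([cv2.resize(t[170:370,180:380],(400,400)),cv2.resize(p[110:310,180:380],(400,400))])[:,:,::-1])
E
```

```text
(no output)
```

View pics/c6.png

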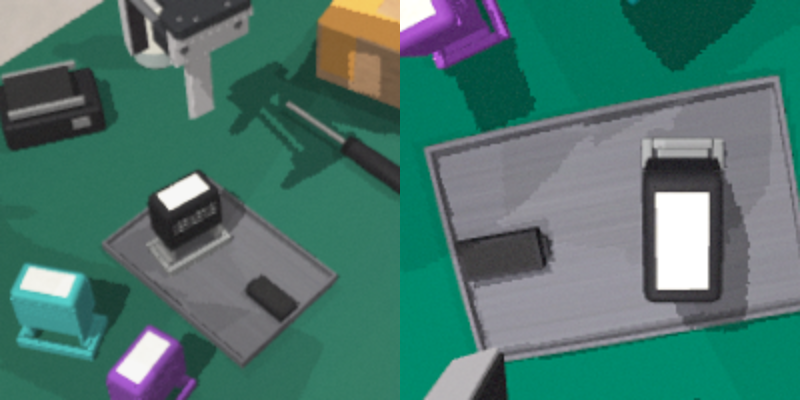

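The stamp stands upright in the tray, released and clear of the rim; the cassette is untouched.

```bash
python3 -c "
from cell import manip
print(manip.sign_off())"
```

```text
the job is handed in; nothing more can be done
None
```

I pressed the stamp to its stop in the outlined box, within about 1 mm of centre, put it back upright in its tray and handed the job in at about 16 s. The sign-off gave no verdict, and the camera shows no ink, so the press rests on the 22.3 mm travel and the jump in force at the stop.

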